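# Sweep the loose nuts into the parts bin

### The arm

A 7-joint arm with a two-finger parallel gripper is mounted at the origin on the work surface. World frame = base frame: x ahead of the robot, y to its left, z up, the work surface at z = 0. Lengths are in m, angles in rad, forces in N, time in s.
With the tool pointing down it reaches from about 0.425 to 0.825 m from the base axis. Payload 3.6 kg.
Tool frame: the origin (TCP) lies where the fingers leave the gripper's body, on its centre line; the fingertips stand 73 mm ahead of it and the grasp point (between the pads) lies 54 mm ahead of it; x points along the fingers, y is the direction in which the jaws open and shut, and the axes are right-handed (so a half turn about x gives the same grasp; the last joint's range is limited). The gripper opens to 85 mm and grips with 20 to 120 N. Pads are 22 mm wide; open, the fingers measure 114 mm over their backs; the gripper's body (76 mm by 85 mm) begins 54 mm behind the grasp point. The pads swing forward as they close: fully open they stand 13 mm farther back than shut.
Start: joints at [-1.347, 0.615, -0.013, 1.423, 0.008, 1.103, -0.04], TCP at [0.161, 0.63, 0.304] pointing down, gripper open.
Joint ranges: [-3.12, 3.12], [-0.3, 2.06], [-1.34, 1.32], [0.26, 2.42], [-1.36, 4.5], [0.01, 1.98], [-2.84, 2.84]. Speed limits (rad/s): [2.79, 2.79, 3.14, 3.14, 3.14, 3.14, 3.14].

### API

Orientations are given as a unit quaternion [x, y, z, w].
In Python, from station import arm, snapshot, camera_info, ticket gives the robot as it stands. Calls block until the motion is done:
- arm.movep(position, orientation): joint-space move of the TCP to a pose.
- arm.line_to(position, velocity=0.15, ori=None): straight line of the TCP; ori=None keeps the orientation; velocity is the mean speed in m/s.
- arm.move_j(angles): joint-space move.
- arm.move_gripper(opening, effort=None): opening from 0.0 (shut) to 1.0 (fully open); effort is the grip in N (None keeps the last); returns when the fingers have stopped.
- arm.pause(seconds).
- arm.ik(position, orientation): joint angles nearest the present ones, or None.
- snapshot(name): name is "scene" or "top" or "wrist"; returns the picture (384x512x3 uint8, blue, green, red); there is no depth.
- camera_info(name): a dict with "fx", "fy", "cx", "cy" (pixels), "R" (3x3) and "t" (3): a world point X has camera coordinates R X + t; the wrist camera has in their place "T_tool_cam" (4x4, takes a point from camera to tool coordinates, whose origin is the TCP and whose axes are the tool frame's). Camera axes: x right, y down, z forward; pixel columns grow to the right and rows downward; lengths in m; the calibration is good to about 2 mm. The wrist camera is an equidistant fisheye: a pixel r from the principal point sees the ray r / f radians off the axis. A picture is of the moment at which its call begins: read the wrist's pose just before it. camera_info takes no time and is no camera call.
A pose or a line that the arm cannot do raises arm.MotionError and nothing moves.
- ticket.finish_job(): hands the job in, once; it reports no verdict.
Readings, each from a call of its own:
- arm.read_time(): time.
- arm.read_joint_positions(): joint angles.
- arm.read_dq(): joint speeds.
- arm.read_effort(): joint torques, N m.
- arm.read_tool_pos(): TCP position.
- arm.read_eef_rot(): TCP orientation.
- arm.read_ft_force(): force on the tool from outside, world axes, zero at the start.
- arm.read_wrist_torque(): the same for the moment, N m.
- arm.read_opening(): opening from 0.0 (shut) to 1.0 (fully open).
Only numpy, scipy, OpenCV 4.12 (cv2) and the standard library are available. Lean on these libraries where they do the work, as an engineer would, in place of code of your own. Each camera call takes 0.05 s, during which the arm holds its last target.

### The job

Clear the work board: use the fingertips to sweep the three loose hexagon nuts across the board and over its edge into the open parts bin that stands against one end of it. Push them only, do not pick any of them up, and let none fall on the bench. Leave the standing socket, the small tin and the wire spool where they are.

Things in the scene. Friction and masses are not known exactly. Their poses are not given: they have to be found in the camera images.
- board: raised, fixed wooden work board: 260 mm along its x, 360 mm along its y; origin on the bench under its centre, z up, top 71 mm above the bench. A dark steel lip, 6 mm thick and 8 mm high, runs along both long edges (x = +-124 to 130 mm); the ends (y = +-180 mm) have none. The bin stands against one end, the case against the other; which is which changes.
- bin: open-topped blue plastic parts bin, fixed, empty: 260 mm along its x, 130 mm along its y, 65 mm high, walls and floor 4 mm thick; origin under its centre on the bench, axes parallel to the board's. It stands against the board's +y or -y end (1 mm gap, centre 246 mm from the board's centre), its rim 6 mm lower than the board's top, so that what is pushed over that end drops into it.
- case: closed blue plastic tool case with black latches, fixed, same footprint as the bin (260 x 130 mm), 106 mm high with its top grip strip; origin under its centre on the bench. It stands against the board's other end. Not used.
- nut1_center (a point): loose steel hexagon nut, 30 mm across flats (34.6 mm across corners), 16 mm high, about 65 g, bore 18 mm, lying flat on the work board; this point is its centre, half-way up (8 mm above the board). It slides on the board when pushed. z is its axis, x is square to one of its flats. All three nuts are alike.
- nut2_center (a point): loose steel hexagon nut, 30 mm across flats (34.6 mm across corners), 16 mm high, about 65 g, bore 18 mm, lying flat on the work board; this point is its centre, half-way up (8 mm above the board). It slides on the board when pushed. z is its axis, x is square to one of its flats. All three nuts are alike.
- nut3_center (a point): loose steel hexagon nut, 30 mm across flats (34.6 mm across corners), 16 mm high, about 65 g, bore 18 mm, lying flat on the work board; this point is its centre, half-way up (8 mm above the board). It slides on the board when pushed. z is its axis, x is square to one of its flats. All three nuts are alike.
- socket: dark steel deep impact socket, loose, standing upright on the board among the nuts: 38 mm in diameter (32 mm in its upper part), 45 mm high, 0.25 kg; origin at the centre of its underside. It may stand between a nut and the bin. Must stay.
- can: small closed metal tin with a paper label, loose, upright on the bench, out beyond the bin or the case (left or right): 66 mm in diameter, 100 mm high; origin at the centre of its underside. Leave alone.
- spool: white plastic wire spool with copper wire, loose, lying flat on the bench, out beyond the bin or the case (left or right): 100 mm in diameter, 60 mm high; origin at the centre of its underside. Leave alone.

How it is judged:
At the end, for the whole second after the job is handed in: All three nuts lie inside the open bin, their centres within its walls and below its rim (65 mm above the bench); the socket stands within 15 mm of its starting place, the small tin (upright) and the spool within 20 mm of theirs (x of nut1_center in the frame of bin between -0.126 and 0.126 m and y of nut1_center in the frame of bin between -0.061 and 0.061 m and z of each of nut1_center, nut2_center, nut3_center in the frame of bin below 0.065 m and x of nut2_center in the frame of bin between -0.126 and 0.126 m and y of nut2_center in the frame of bin between -0.061 and 0.061 m and x of nut3_center in the frame of bin between -0.126 and 0.126 m and y of nut3_center in the frame of bin between -0.061 and 0.061 m and distance of socket from where it was at the start of the episode below 0.015 m and angle between each of socket, can's own z axis and vertical below 0.15 rad and distance of each of can, spool from where it was at the start of the episode below 0.02 m); the robot touches nothing.
It fails at once if a nut was lifted off the work board (its centre more than 100 mm above the bench) (height (world z) of any of nut1_center, nut2_center, nut3_center above 0.1 m).
It fails at once if a nut fell beside the bin, on the bench ((height (world z) of nut1_center below 0.06 m and (x of nut1_center in the frame of bin above 0.13 m or y of nut1_center in the frame of bin above 0.065 m or x of nut1_center in the frame of bin below -0.13 m or y of nut1_center in the frame of bin below -0.065 m)) or (height (world z) of nut2_center below 0.06 m and (x of nut2_center in the frame of bin above 0.13 m or y of nut2_center in the frame of bin above 0.065 m or x of nut2_center in the frame of bin below -0.13 m or y of nut2_center in the frame of bin below -0.065 m)) or (height (world z) of nut3_center below 0.06 m and (x of nut3_center in the frame of bin above 0.13 m or y of nut3_center in the frame of bin above 0.065 m or x of nut3_center in the frame of bin below -0.13 m or y of nut3_center in the frame of bin below -0.065 m))).
It fails at once if the socket was pushed aside (more than 15 mm), or tipped (distance of socket from where it was at the start of the episode above 0.015 m or angle between socket's own z axis and vertical above 0.3 rad).
It fails at once if the small tin or the wire spool was moved (more than 20 mm) or tipped (distance of any of can, spool from where it was at the start of the episode above 0.02 m or angle between can's own z axis and vertical above 0.3 rad).
It also fails if it takes over 72 s, if anything falls off the work surface, if the arm or the gripper's body presses on something with over 40 N, if the wrist force passes 120 N, or if a joint passes its speed limit or range.

## Working session

There is one attempt and no reset: what is moved stays moved. The work goes in short steps, each a Python script; the robot and the scene stay as the last script left them, time stands still between calls to the robot, and variables do not carry over. Pictures are saved under pics/ and viewed, and the job is handed in when it is done.

```bash
ls; mkdir -p pics; python3 - <<'E'
from station import arm, snapshot, camera_info
import cv2
for n in ("scene","top","wrist"):
    im=snapshot(n); cv2.imwrite(f"pics/{n}0.png",im)
    print(n,camera_info(n))
print(arm.read_time(),arm.read_tool_pos(),arm.read_eef_rot())
E
```

```text
pics
scene {'fx': 369.56664839716444, 'fy': 369.56664839716444, 'cx': 256.63332636872815, 'cy': 188.60609606249852, 'R': array([[-0.13605705,  0.9906531 ,  0.00974222],
       [ 0.68377289,  0.10101671, -0.72266884],
       [-0.71689826, -0.09166272, -0.69112577]]), 't': array([ 0.08609134, -0.31138553,  1.44809643])}
top {'fx': 440.37185196749186, 'fy': 440.37185196749186, 'cx': 252.3550804675255, 'cy': 194.98011287605553, 'R': array([[ 0.01820236, -0.9996183 , -0.02078274],
       [-0.98887376, -0.01492957, -0.14800604],
       [ 0.14763927,  0.02324556, -0.98876807]]), 't': array([-0.00331798,  0.58734822,  1.16913751])}
wrist {'fx': 297.3186396354542, 'fy': 297.3186396354542, 'cx': 253.58366397215374, 'cy': 191.9350158121148, 'T_tool_cam': array([[ 5.17902530e-04, -3.01957106e-01,  9.53321372e-01,
        -7.02133161e-02],
       [ 9.99999573e-01, -5.73549279e-04, -7.24928245e-04,
        -3.82207926e-04],
       [ 7.65674020e-04,  9.53321340e-01,  3.01956680e-01,
        -7.72330594e-02],
       [ 0.00000000e+00,  0.00000000e+00,  0.00000000e+00,
         1.00000000e+00]])}
0.15 [0.16056303 0.62941378 0.30302605] [ 0.08738453  0.70169191 -0.08874504  0.70151032]
```

View pics/top0.png

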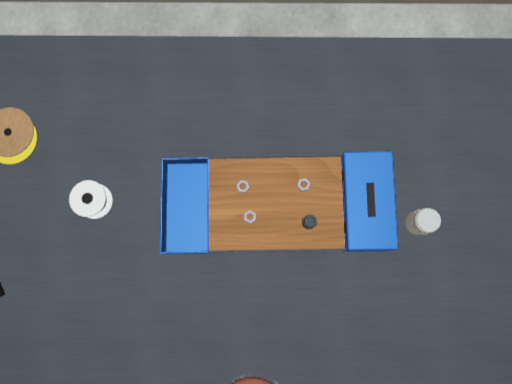

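View pics/scene0.png

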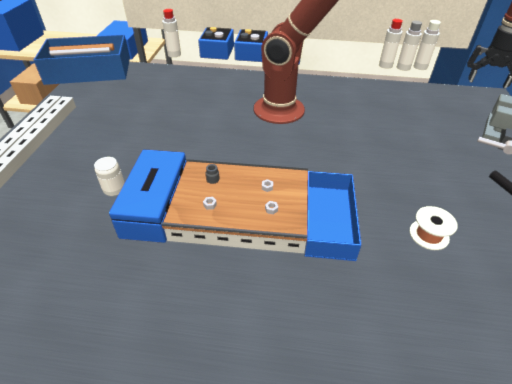

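View pics/wrist0.png

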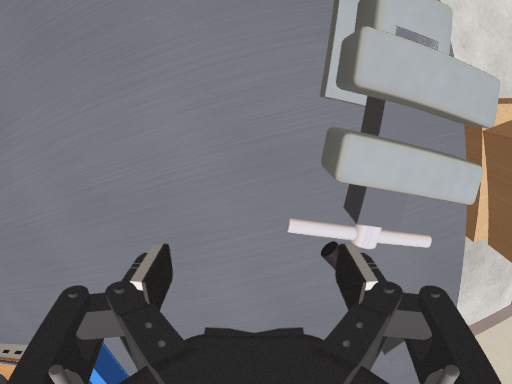

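Bin is at the +y end (left in the top view, around (185,205)). The nuts are at top-view pixels (243,186), (250,217) and (304,184), and the socket is at (309,222). Next I'll measure them by masks and two-view triangulation.

```bash
cat > h.py <<'E'
import numpy as np, cv2
from station import arm, snapshot, camera_info
def ray(n,p):
    c=camera_info(n); d=c["R"].T@np.array([(p[0]-c["cx"])/c["fx"],(p[1]-c["cy"])/c["fy"],1.])
    return -c["R"].T@c["t"], d/np.linalg.norm(d)
def onplane(n,p,z):
    o,d=ray(n,p); return o+d*(z-o[2])/d[2]
def tri(p,q):
    a,u=ray("top",p); b,v=ray("scene",q)
    s=np.linalg.lstsq(np.c_[u,-v],b-a,rcond=None)[0]
    x,y=a+u*s[0],b+v*s[1]; return (x+y)/2, np.linalg.norm(x-y)
def project(n,X):
    c=camera_info(n); p=c["R"]@np.array(X)+c["t"]; return c["fx"]*p[0]/p[2]+c["cx"],c["fy"]*p[1]/p[2]+c["cy"]
def find(n,im):
    h=cv2.cvtColor(im,cv2.COLOR_BGR2HSV)
    wood=cv2.inRange(h,(5,90,60),(22,255,255))
    blue=cv2.inRange(h,(100,150,60),(125,255,255))
    cs=max(cv2.findContours(wood,0,2)[0],key=cv2.contourArea)
    hull=np.zeros_like(wood); cv2.fillConvexPoly(hull,cv2.convexHull(cs),255)
    m=cv2.bitwise_and(cv2.inRange(h,(0,0,90),(180,70,255)),hull)
    dk=cv2.bitwise_and(cv2.inRange(h,(0,0,0),(180,255,75)),hull)
    out=[]
    for k,mm in(("nut",cv2.morphologyEx(m,cv2.MORPH_CLOSE,np.ones((5,5)))),("dark",dk)):
        for c in cv2.findContours(mm,0,2)[0]:
            if cv2.contourArea(c)>25:
                out.append((k,cv2.minEnclosingCircle(c)[0],cv2.contourArea(c),cv2.boundingRect(c)))
    return cv2.minAreaRect(cs),out,cs
E
python3 - <<'E'
from h import *
for n in("top","scene"):
    im=cv2.imread(f"pics/{n}0.png"); r,o,cs=find(n,im); print(n,r)
    if n=="top": print([np.round(onplane(n,p,.071),3).tolist() for p in cv2.boxPoints(r)])
    else:
        print(cv2.approxPolyDP(cs,6,True)[:,0].tolist())
    for t in o: print(t,onplane(n,t[1],.079).round(3))
    s={"top":(150,140,260,125),"scene":(110,145,260,125)}[n]
    x,y,w,hh=s; c=cv2.resize(im[y:y+hh,x:x+w],None,fx=3,fy=3,interpolation=2); cv2.imwrite(f"pics/{n}0z.png",c)
E
```

```text
top ((276.0379638671875, 202.77345275878906), (92.08724975585938, 135.32977294921875), 89.21517944335938)
[[0.684, 0.13, 0.071], [0.695, -0.239, 0.071], [0.446, -0.239, 0.071], [0.435, 0.118, 0.071]]
('nut', (309.5, 221.0), 98.5, (304, 215, 13, 12)) [ 0.515 -0.147  0.079]
('nut', (249.5, 216.5), 115.0, (244, 210, 12, 14)) [0.524 0.012 0.079]
('nut', (242.55555725097656, 186.0), 113.0, (237, 180, 13, 13)) [0.606 0.032 0.079]
('nut', (303.1470642089844, 183.85293579101562), 113.5, (297, 178, 13, 13)) [ 0.614 -0.13   0.079]
scene ((237.50689697265625, 196.41725158691406), (142.58909606933594, 64.02806854248047), 4.763641834259033)
[[164, 220], [305, 234], [306, 170], [188, 161]]
('nut', (271.1739196777344, 206.70652770996094), 120.5, (265, 201, 13, 13)) [0.603 0.033 0.079]
('nut', (209.5, 202.75), 116.0, (203, 197, 13, 13)) [ 0.612 -0.128  0.079]
('nut', (267.0, 185.0), 98.0, (262, 179, 11, 13)) [0.522 0.013 0.079]
('nut', (209.43258666992188, 170.8370819091797), 128.5, (206, 162, 13, 19)) [ 0.488 -0.157  0.079]
('dark', (212.5, 177.5), 42.0, (207, 175, 12, 8)) [ 0.514 -0.142  0.079]
```

View pics/top0z.png

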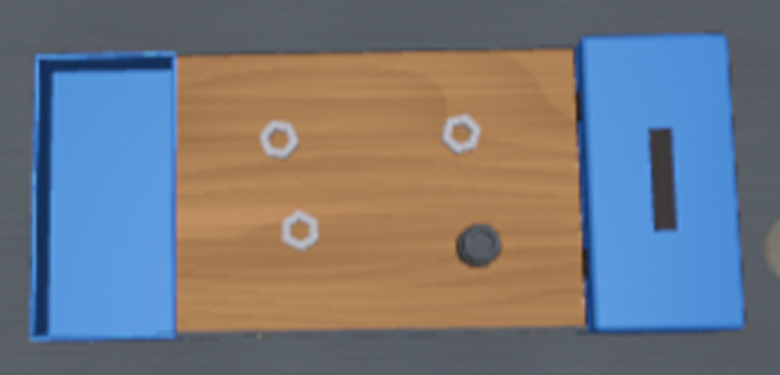

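View pics/scene0z.png

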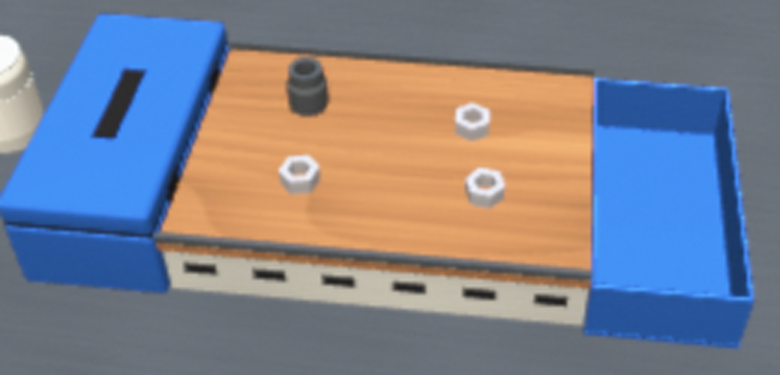

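```bash
python3 - <<'E'
from h import *
P={"A":((242.56,186),(271.17,206.7)),"B":((249.5,216.5),(267,185)),"C":((303.15,183.85),(209.5,202.75)),
"edgeFar":((209,158.3),(308,235)),"edgeNear":((209,250.3),(307,170))}
for k,v in P.items():
    x,e=tri(*v); print(k,x.round(4),"gap",round(e,4))
im=cv2.imread("pics/top0.png")
for k,p in(("spool",(87,198)),("can",(427,220))): print(k,onplane("top",p,.06 if k=="spool" else .1).round(3))
from scipy.spatial.transform import Rotation as R
for s in(1,-1):
    M=np.c_[[0,0,-1],[s,0,0],np.cross([0,0,-1],[s,0,0])]; q=R.from_matrix(M).as_quat(); print(s,q)
    for p in((.523,-.035,.15),(.523,.135,.15),(.613,-.17,.15),(.605,.135,.15),(.605,0,.2)):
        j=arm.ik(p,q); print(p,None if j is None else np.round(j,2))
E
```

```text
A [0.6055 0.0328 0.0819] gap 0.0011
B [0.524  0.0126 0.0804] gap 0.0009
C [ 0.6137 -0.1286  0.0808] gap 0.0021
edgeFar [0.6814 0.1284 0.0763] gap 0.006
edgeNear [0.4334 0.119  0.0709] gap 0.0022
spool [0.57  0.458 0.06 ]
can [ 0.52  -0.447  0.1  ]
1 [ 0.5  0.5 -0.5  0.5]
(0.523, -0.035, 0.15) [-0.16  0.65  0.29  1.95 -0.32  0.58  0.34]
(0.523, 0.135, 0.15) [-0.49  0.67  0.31  1.91 -0.34  0.61  0.03]
(0.613, -0.17, 0.15) [ 0.01  0.8   0.4   1.63 -0.4   0.8   0.58]
(0.605, 0.135, 0.15) [-0.46  0.77  0.35  1.68 -0.35  0.76  0.05]
(0.605, 0, 0.2) [-0.27  0.69  0.38  1.69 -0.32  0.83  0.26]
-1 [ 0.5 -0.5 -0.5 -0.5]
(0.523, -0.035, 0.15) [ 0.29  0.67 -0.41  1.94  0.44  0.62  2.74]
(0.523, 0.135, 0.15) [-0.02  0.69 -0.43  1.89  0.45  0.66  2.42]
(0.613, -0.17, 0.15) [-0.32  1.06  1.13  1.64 -1.04  1.15 -2.05]
(0.605, 0.135, 0.15) [ 0.01  0.78 -0.45  1.66  0.44  0.8   2.5 ]
(0.605, 0, 0.2) [ 0.21  0.69 -0.4   1.67  0.34  0.85  2.8 ]
```

```bash
python3 - <<'E'
from h import *
q=[.5,.5,-.5,.5]
arm.move_gripper(0.24)
print("op",arm.read_opening(),arm.read_time())
arm.movep([.523,-.035,.24],q)
arm.line_to([.523,-.035,.166],.12)
f0=arm.read_ft_force(); print("f0",f0)
for z in np.arange(.164,.1439,-.002):
    arm.line_to([.523,-.035,z],.03); f=arm.read_ft_force()-np.array(f0)
    print(round(z,3),f.round(2),np.round(arm.read_tool_pos(),4))
    if f[2]>2.5: break
print(arm.read_time())
cv2.imwrite("pics/scene1.png",cv2.resize(snapshot("scene")[130:290,100:370],None,fx=2.9,fy=2.9,interpolation=2))
cv2.imwrite("pics/w1.png",snapshot("wrist"))
E
```

```text
op 0.2386880147945691 0.7833
f0 [-0.30868646  0.09255027  0.58359136]
0.164 [ 1.24 -1.13  0.52] [ 0.5232 -0.035   0.1645]
0.162 [0.75 0.57 0.36] [ 0.523 -0.035  0.162]
0.16 [-0.32  0.93 -0.9 ] [ 0.5229 -0.035   0.1599]
0.158 [ 0.91  0.46 -0.45] [ 0.5229 -0.035   0.1579]
0.156 [ 0.86  0.69 -0.01] [ 0.5229 -0.035   0.1559]
0.154 [-0.59 -0.04 -0.51] [ 0.5229 -0.035   0.1539]
0.152 [ 0.79 -0.23 -1.42] [ 0.5229 -0.035   0.1519]
0.15 [ 0.98  0.23 -0.27] [ 0.5229 -0.035   0.1499]
0.148 [-0.28 -0.45 -1.2 ] [ 0.5229 -0.035   0.1479]
0.146 [-0.24 -0.14  0.19] [ 0.5229 -0.035   0.1459]
0.144 [-0.61 -0.63 -1.23] [ 0.523  -0.035   0.1439]
6.9833
```

View pics/scene1.png

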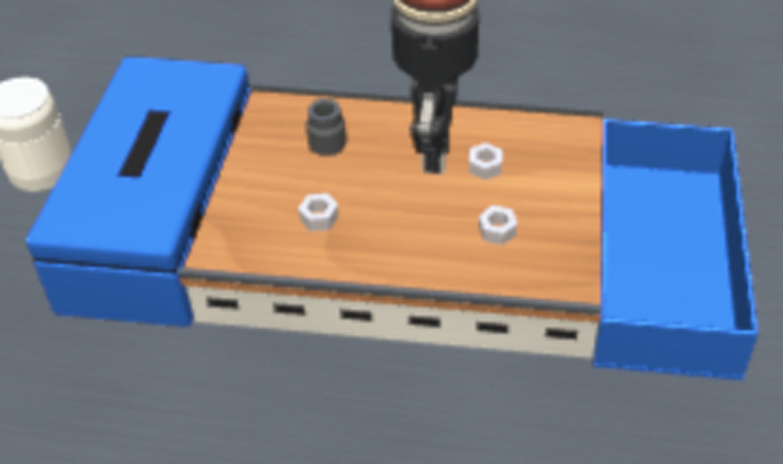

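View pics/w1.png

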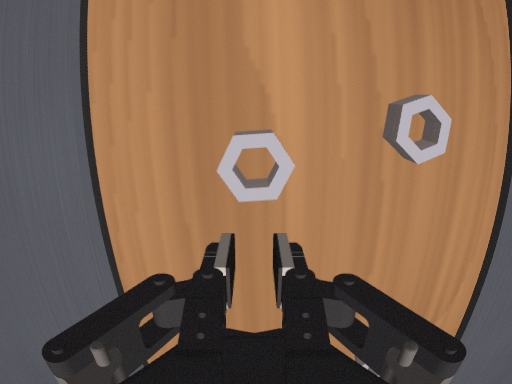

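In the scene view the fingertips are just above the board, behind nut B. In the wrist view the nut at (256,166) is centred on the gap between the fingers, x≈255. There was no board contact down to TCP z=0.144, so I'll push at 0.146.

```bash
python3 - <<'E'
from h import *
x=.524
arm.line_to([x,-.034,.146],.05)
arm.line_to([x,.09,.146],.05)
print(arm.read_time(),np.round(arm.read_ft_force(),1))
cv2.imwrite("pics/w2.png",snapshot("wrist"))
E
```

```text
9.9667 [-0.6 -0.9  0.1]
```

View pics/w2.png

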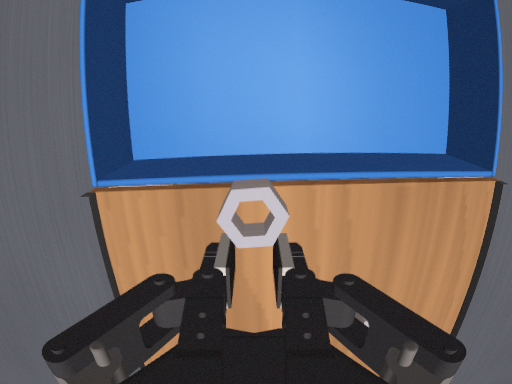

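Nut B sits in the fork at (253,215), right at the board edge. I'll push it over, back off, and do nut A the same way.

```bash
python3 - <<'E'
from h import *
x=.524
arm.line_to([x,.138,.146],.05); arm.pause(.2)
arm.line_to([x,.10,.20],.15); 
cv2.imwrite("pics/w3.png",snapshot("wrist"))
x=.6055
arm.line_to([x,-.012,.20],.15)
arm.line_to([x,-.012,.146],.1)
cv2.imwrite("pics/w4.png",snapshot("wrist"))
print(arm.read_time(),np.round(arm.read_ft_force(),1))
E
```

```text
13.7833 [-0.2  0.  -0.8]
```

View pics/w3.png

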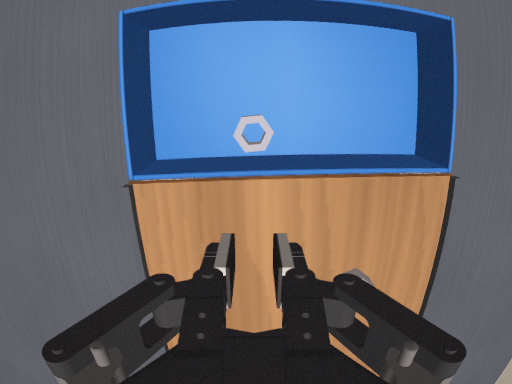

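View pics/w4.png

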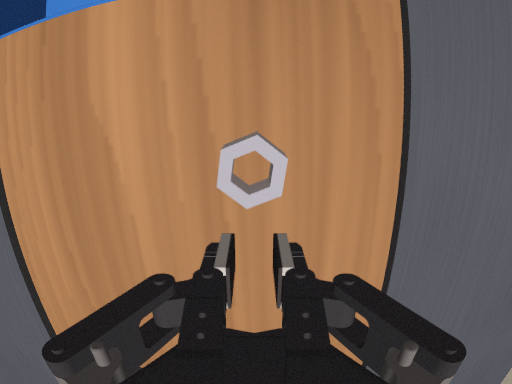

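Nut B lies in the bin at (253,133). Nut A at (252,171) is centred ahead of the fingers.

```bash
python3 - <<'E'
from h import *
x=.6055
arm.line_to([x,.09,.146],.06)
cv2.imwrite("pics/w5.png",snapshot("wrist"))
arm.line_to([x,.142,.146],.05); arm.pause(.2)
arm.line_to([x,.10,.20],.15); 
cv2.imwrite("pics/w6.png",snapshot("wrist"))
x=.6135
arm.line_to([x,-.172,.20],.18)
arm.line_to([x,-.172,.146],.08)
cv2.imwrite("pics/w7.png",snapshot("wrist"))
print(arm.read_time(),np.round(arm.read_ft_force(),1))
a=[cv2.resize(cv2.imread(f"pics/w{i}.png"),(390,292)) for i in(5,6,7)]
cv2.imwrite("pics/m1.png",np.vstack([np.hstack(a[:2]),np.hstack([a[2],a[2]*0])]))
E
```

```text
20.2667 [-0.4  0.6 -0.4]
```

View pics/m1.png

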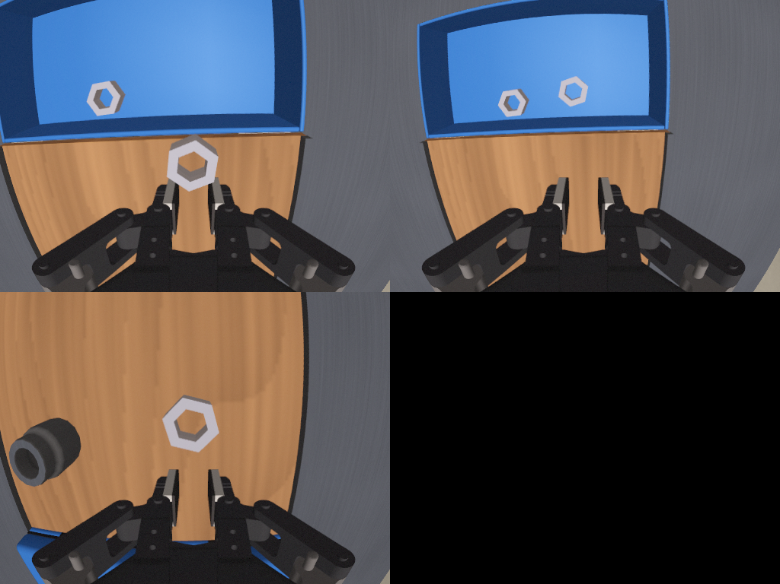

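Nuts A and B are both in the bin (montage pixels (573,91) and (513,102)). Nut C at (190,423) is centred ahead, and the socket is well to the left at (45,450).

```bash
python3 - <<'E'
from h import *
x=.6135
arm.line_to([x,-.03,.146],.06)
cv2.imwrite("pics/w8.png",snapshot("wrist"))
arm.line_to([.6,.09,.146],.06)
cv2.imwrite("pics/w9.png",snapshot("wrist"))
print(arm.read_time(),np.round(arm.read_ft_force(),1))
a=[cv2.resize(cv2.imread(f"pics/w{i}.png"),(390,292)) for i in(8,9)]
cv2.imwrite("pics/m2.png",np.hstack(a))
E
```

```text
25.05 [-0.2 -0.2  0. ]
```

View pics/m2.png

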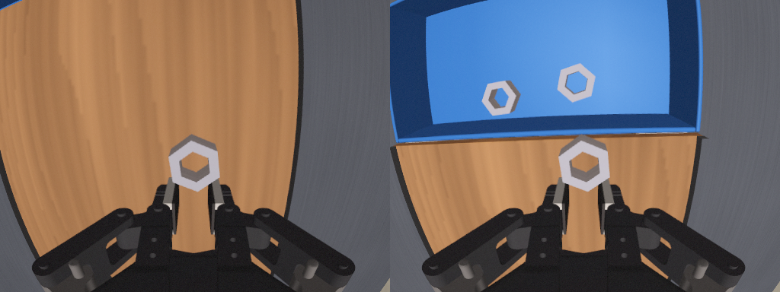

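Nut C is held in the fork at the edge (montage (584,163)). I'll push it over and retreat upward.

```bash
python3 - <<'E'
from h import *
x=.6
arm.line_to([x,.142,.146],.05); arm.pause(.2)
arm.line_to([x,.09,.20],.15)
a=snapshot("wrist")
arm.line_to([.56,-.02,.30],.15)
arm.movep([.45,-.02,.33],[.5,.5,-.5,.5]); arm.pause(.5)
t=snapshot("top"); s=snapshot("scene"); cv2.imwrite("pics/top2.png",t)
for n,i in(("top",t),("scene",s)):
    for o in find(n,i)[1]: print(n,o[0],np.round(o[1],1),o[2])
m=np.zeros((584,780,3),np.uint8)
m[:292,:390]=cv2.resize(a,(390,292)); m[:292,390:]=cv2.resize(t,(390,292)); m[292:,:390]=cv2.resize(s,(390,292)); m[292:,390:]=cv2.resize(s[130:280,180:380],(390,292))
cv2.imwrite("pics/m3.png",m); print(arm.read_time(),np.round(arm.read_ft_force(),1))
E
```

```text
top nut [209.5 379.5] 85.5
top nut [207.5 308. ] 1545.0
top nut [282.  302.6] 4904.0
top nut [309.5 221.1] 104.0
top dark [288.5 241.5] 63.0
top dark [233.  225.5] 37.5
scene nut [209.4 170.8] 126.5
scene dark [212.5 177.5] 42.0
29.45 [ 0.4 -0.2 -0.3]
```

View pics/m3.png

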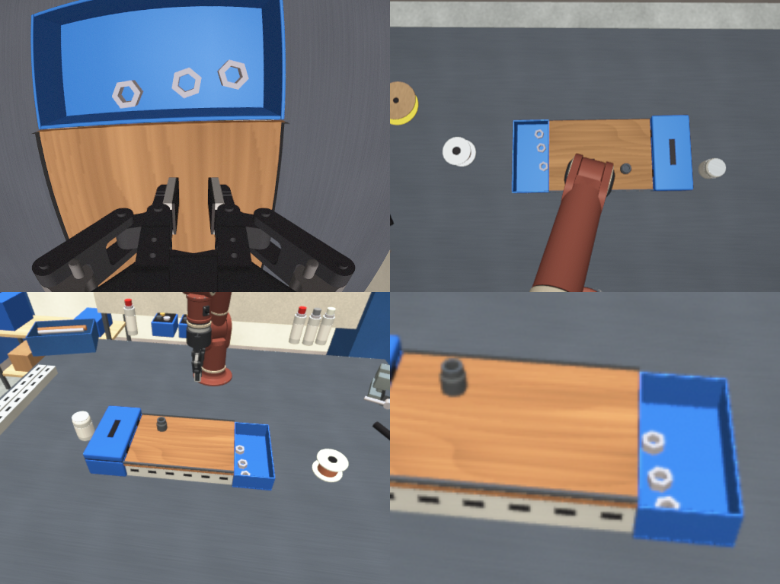

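All three nuts lie flat on the bin floor. The socket is at the same pixels as at the start ((309.5,221) top, (209.4,170.8) scene), the tin and spool look unmoved, and the arm is clear.

```bash
python3 -c "
from station import ticket
print(ticket.finish_job())"
```

```text
the job is handed in; nothing more can be done
None
```

All three nuts are in the bin and the job is handed in. `finish_job()` gives no verdict, so this rests on my own checks.

**What I did:** I located the nuts from the top and scene cameras; the rays agreed within about 2 mm. I then pushed each nut along +y and over the bin-side edge. The fingers were about 20 mm apart so that each nut nested between them, with the tips just above the board. Nothing was lifted, and the arm was done and clear at about 29.5 s of the 72 s allowed.

**Last checks:**
- **Nuts:** the final wrist, top and scene pictures show all three lying on the bin floor and none on the board or bench.
- **Socket:** it is at the same pixels as at the start in both fixed views, within 0.2 px.
- **Tin and spool:** I checked these by eye only, and both look unmoved.
- **Force:** the wrist readings I took between moves showed about 1 N or less.

**Disagreements:**
- **Nut height:** the two views put the nut centres at 80 to 82 mm, against 79 mm in the text. I think this is because the masks see mostly the top faces.
- **Board edge:** one edge corner triangulated with a 6 mm ray gap, so I took the edge position from the wrist view during each push.

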